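Put the stamp away in the push-to-open drawer

TASK

The blue-handled rubber stamp belongs in the push-to-open drawer of the green stamp chest. Press the drawer front in gently until it springs out, stand the stamp upright in the empty compartment on the right (set it down, do not drop it), then press the drawer gently home until it latches and stays shut by itself. Feel for the latch and never force the drawer against its stop; leave the other stamps, the ink pad and the mug as they are.

Things in the scene. Friction and masses are not known exactly. Their poses are not given: they have to be found in the camera images.
- chest: Low olive-green stamp chest, fixed, 240 deep (x) x 250 wide (y) x 90 mm high, boards 10 to 12 mm. Origin: centre of its underside; x points from front to back, y to the left seen from the robot, z up. Its only drawer opens along -x and has no handle but a push-push latch: press in, let go, it springs out; press it shut past the latch point, let go, it stays. Flat cards lie on its top.
- drawer (a joint): Drawer travel in m along the chest's -x: 0 (to 0.001) latched shut (front level with the side boards), 0.085 sprung fully out (takes about 0.6 s), negative pressed in past shut. To release it, or to latch it again, it must be pressed 4 to 13 mm past shut (a hidden screw sets how far, so feel for it), held about 0.2 s and let go. Let go too early, it goes back to where it was: latched, or out.
- drawer_front (a point): Outer face centre of the cream drawer front, 220 wide (y) x 66 high x 12 mm thick, 11 to 77 mm above the counter; axes as the chest, press along +x. Its spring resists with 3.5 N (out) to 9 N (shut), 2 N more while moving slowly. 1 mm past the latch point a stiff buffer adds about 20 N per mm: this rise, to 12 or 13 N, tells that the latch has worked. Come slowly: over 17 N there is forcing it.
- drawer_place (a point): Centre of the floor of the drawer's right-hand (-y) compartment, the empty one; moves with the drawer, axes as the chest. Floor 14 mm above the counter, 86 (x) x 99 (y) mm inside; heights above the counter of what bounds it: front panel 77, side wall 50, divider 36, rear partition 38 mm. Fully outside the chest only when the drawer is all the way out.
- blue_stamp: Rubber stamp standing on its face: pale wooden block 46 x 36 x 20 mm (x, y, z) with an upright round bright blue handle on its middle, 25 mm across between heights 31 and 50 mm, 14 mm neck below that, domed top at 56 mm; 60 to 130 g. Origin at the centre of the underside, z up the handle. The stamp to put away; stands on the counter to the right.
- black_stamp: Rubber stamp standing on its face: pale wooden block 46 x 36 x 20 mm (x, y, z) with an upright round black handle on its middle, 25 mm across between heights 31 and 50 mm, 14 mm neck below that, domed top at 56 mm; 60 to 130 g. Origin at the centre of the underside, z up the handle. Stays on the counter: leave it alone.
- stored_stamp: Rubber stamp standing on its face: pale wooden block 46 x 36 x 20 mm (x, y, z) with an upright round brown handle on its middle, 25 mm across between heights 31 and 50 mm, 14 mm neck below that, domed top at 56 mm; 60 to 130 g. Origin at the centre of the underside, z up the handle. Already stands in the drawer's left-hand compartment, hidden while the drawer is shut: it must stay standing.
- ink_pad: Closed ink pad, flat dark box with a teal lid, 67 x 97 x 20 mm, loose. Origin at the centre of its underside. Leave it alone.
- mug: Cream mug, 76 mm across, 85 mm high, loose, with a handle. Origin at the centre of its underside. Leave it alone.
Things that resemble listed ones, but are neither listed nor needed, are in the scene too. What is shaped like the blue_stamp but pink or yellow is not meant.

How it is judged:
On the way, in this order (a step that is already met when the one before it is completed fails the run):
1. the drawer has been released by its touch latch and has sprung out (value of joint drawer above 0.075 m), for 0.1 s.
2. the blue stamp stands upright in the right-hand compartment, let go (x of blue_stamp in the frame of drawer_place between -0.032 and 0.032 m and y of blue_stamp in the frame of drawer_place between -0.036 and 0.036 m and z of blue_stamp in the frame of drawer_place between -0.006 and 0.006 m and angle between blue_stamp's own z axis and vertical below 0.12 rad and contact force between the fingers and blue_stamp below 0.1 N and value of joint drawer above 0.05 m), for 0.2 s.
At the end, for the whole second after the job is handed in: The drawer is latched shut by itself (within 4 mm of its shut position, at rest), with the blue stamp standing upright (within 7 degrees) on the floor of its right-hand compartment, at rest, and the brown stamp still standing in the left one (value of joint drawer between -0.003 and 0.004 m and velocity of joint drawer between -0.01 and 0.01 m/s and x of blue_stamp in the frame of drawer_place between -0.032 and 0.032 m and y of blue_stamp in the frame of drawer_place between -0.036 and 0.036 m and z of blue_stamp in the frame of drawer_place between -0.006 and 0.006 m and angle between each of blue_stamp, stored_stamp's own z axis and vertical below 0.12 rad and linear speed of blue_stamp below 0.02 m/s); the robot touches nothing.
It fails at once if the drawer is forced: more than 17 N on it once it is more than 3 mm past shut, or more than 30 N on it or the chest at any time ((value of joint drawer below -0.003 m and contact force between the fingers and chest above 17 N) or contact force between any of the fingers, the arm and chest above 30 N).
It fails at once if the blue stamp is dropped or thrown (falls free, touching nothing, more than 12 mm above where it would stand) (height (world z) of blue_stamp above 0.026 m and contact force between anything else and blue_stamp below 0.02 N).
It fails at once if the black stamp is moved more than 25 mm or tipped (distance of black_stamp from where it was at the start of the episode above 0.025 m or angle between black_stamp's own z axis and vertical above 0.3 rad).
It fails at once if the ink pad or the mug is moved more than 25 mm or tipped ((distance of ink_pad from where it was at the start of the episode above 0.025 m or angle between ink_pad's own z axis and vertical above 0.3 rad) or (distance of mug from where it was at the start of the episode above 0.025 m or angle between mug's own z axis and vertical above 0.3 rad)).
It fails at once if the brown stamp in the drawer is tipped over (angle between stored_stamp's own z axis and vertical above 0.4 rad).
It also fails if it takes over 72 s, if anything falls off the work surface, if the arm or the gripper's body presses on something with over 40 N, if the wrist force passes 120 N, or if a joint passes its speed limit or range.

ROBOT

A 6-joint arm with a two-finger parallel gripper is mounted at the origin on the work surface. World frame = base frame: x ahead of the robot, y to its left, z up, the work surface at z = 0. Lengths are in m, angles in rad, forces in N, time in s.
With the tool pointing down it reaches from about 0.375 to 0.9 m from the base axis. Payload 3.1 kg.
Tool frame: the origin (TCP) lies at the very end of the fingers, on their centre line; the grasp point (between the pads) lies 19 mm behind it; z points along the fingers, y is the line along which they close (so a half turn about z gives the same grasp; the last joint's range is limited). The gripper opens to 85 mm and grips with 20 to 120 N. Pads are 22 mm wide; open, the fingers measure 114 mm over their backs; the gripper's body (76 mm by 85 mm) begins 54 mm behind the grasp point. The pads swing forward as they close: fully open they stand 13 mm farther back than shut.
Start: joints at [-0.178, 0.527, 1.433, -0, 1.181, -0.178], TCP at [0.625, 0, 0.231] pointing down, gripper open.
Joint ranges: [-3.08, 3.08], [-0.75, 2.2], [0.22, 2.44], [-1.43, 4.57], [0, 2.65], [-2.85, 2.85]. Speed limits (rad/s): [2.79, 2.79, 3.14, 3.14, 3.14, 3.14].

INTERFACE

Orientations are given as a rotation vector (axis times angle).
In Python, from station import observe, optics, bot gives the robot as it stands.
- The arm moves only by the tool step_arm, never from a script. Its argument "plan" is a list that holds one entry, the list of rows, each a list of 7 numbers: the shift along the world's x, y, z in mm, then the turn, a rotation vector about the world's x, y, z in degrees, then the opening, from -1 (shut) to 1 (fully open), so that 0 is half open. A call has 1 to 5 rows; each row shifts and turns the commanded pose from where the row before left it; what a row does not reach is not made up. A row lasts 1/10 s, in which the tool goes at most 50 mm and 8.59 degrees, less where a joint would pass 70% of its speed; a pose out of reach is approached as far as the arm can. A call with a gripper value outside its range is refused whole. The fingers move at their own pace and stop on an object; "newtons" is the grip in N (left out, the last holds). Time passes only in rows, so rows that do not move let the fingers close. It gives the time, the measured TCP pose, the force, the opening and the grip force at its end, in the units of the state.
- observe(): the state, without advancing time (a new reading comes with each control period).
- optics.get_image(name): name is "scene" or "side" or "wrist"; returns a dict with "img" (420x560x3 uint8, red, green, blue), "range_z" (420x560 float32, m along the optical axis (not along the pixel's ray), 0 where there is no reading), "intrinsics" (3x3 intrinsics, pixels), "k1" (the pictures are not rectified: a ray, as slopes to the right and down, at radius r is drawn at 1 + k1 r^2 times it, then the intrinsics apply), "pose" (4x4, takes a point from camera to world coordinates); the wrist camera has in their place "hand_eye" (4x4, takes a point from camera to tool coordinates, whose origin is the TCP and whose axes are the flange's). Camera axes: x right, y up, looking along -z (the intrinsics and any distortion apply to the point x, -y, -z); pixel columns grow to the right and rows downward; lengths in m; the calibration is good to about 2 mm. A picture is of the moment at which its call begins: read the wrist's pose just before it.
- bot.finish_job(): hands the job in; it is judged then, once.
The state is a dict: "clock": time; "q": joint angles; "joint_velocities": joint speeds; "effort": joint torques, N m; "ee_pos": TCP position; "tool_rot": TCP orientation; "wrist_force": force on the tool from outside, world axes, zero at the start; "wrist_torque": the same for the moment, N m; "finger_gap": opening from 0.0 (shut) to 1.0 (fully open); "finger_force": force on a finger pad.
Only numpy, scipy, OpenCV 4.12 (cv2) and the standard library are available. Lean on these libraries where they do the work, as an engineer would, in place of code of your own. Each camera call takes 0.05 s, during which the arm holds its last target. There are 200 camera calls.

## Working session

There is one attempt and no reset: what is moved stays moved. The work goes in short steps, Python scripts to look and compute and a tool call to move; the robot and the scene stay as the last step left them, time stands still between calls to the robot, and variables do not carry over. Pictures are saved under pics/ and viewed, at most 10 in all, crops included, and the job is handed in when it is done.

Besides the shell and the picture viewer there is one more tool, called by a JSON object that holds its "name" and its "arguments", one argument or row to a line. step_arm: Moves the arm, as the interface text tells. Its arguments: {"type":"object","properties":{"plan":{"type":"array","items":{"type":"array","items":{"type":"array","items":{"type":"number"}}}},"newtons":{"type":"number"}},"required":["plan"]}

```bash
mkdir -p pics; cat > h.py <<'E'
import numpy as np, cv2
from station import observe, optics, bot
def cloud(name):
    o=observe(); d=optics.get_image(name); K=np.array(d["intrinsics"]); k1=d["k1"]
    z=d["range_z"]; v,u=np.mgrid[0:420,0:560].astype(float)
    xd=(u-K[0,2])/K[0,0]; yd=(v-K[1,2])/K[1,1]; x,y=xd.copy(),yd.copy()
    for _ in range(8):
        f=1+k1*(x*x+y*y); x,y=xd/f,yd/f
    P=np.stack([x*z,-y*z,-z,np.ones_like(z)],-1)
    if name=="wrist":
        T=np.eye(4); T[:3,:3]=cv2.Rodrigues(np.array(o["tool_rot"],float))[0]; T[:3,3]=o["ee_pos"]; T=T@np.array(d["hand_eye"])
    else: T=np.array(d["pose"])
    W=(P@T.T)[...,:3]; W[z==0]=np.nan
    return d["img"],W,T,(x,y)
E
python3 - <<'E'
from h import *
a=[]
for n in("scene","side"):
    img,W,T,_=cloud(n); a.append(img); np.savez(n+".npz",img=img,W=W,T=T); print(n,T[:3,3])
cv2.imwrite("pics/a.png",cv2.cvtColor(cv2.resize(np.vstack(a),None,fx=.71,fy=.71),cv2.COLOR_RGB2BGR)); 
cv2.imwrite("pics/scene.png",cv2.cvtColor(a[0],cv2.COLOR_RGB2BGR)); cv2.imwrite("pics/side.png",cv2.cvtColor(a[1],cv2.COLOR_RGB2BGR))
print(observe())
E
```

```text
scene [ 1.58593439 -0.05027756  0.88390587]
side [ 0.17837481 -0.69994637  0.71240377]
{'clock': 0.1, 'q': array([-1.78468271e-01,  5.28376897e-01,  1.43376115e+00, -1.71872336e-05,
        1.18141007e+00, -1.78495861e-01]), 'joint_velocities': array([ 8.19252066e-05, -2.36747490e-03, -1.27377686e-03,  6.37158865e-05,
       -1.80834296e-03,  7.79757239e-05]), 'effort': array([ 4.33945943e-04, -4.43301880e+01, -1.78587180e+01, -2.04061280e-04,
        3.88642526e-03,  1.10165692e-05]), 'ee_pos': array([6.24360511e-01, 1.59855860e-04, 2.30433348e-01]), 'tool_rot': array([-2.22027385e+00, -2.22034963e+00,  1.77147622e-03]), 'wrist_force': array([0.87880383, 0.09855293, 0.80921171]), 'wrist_torque': array([ 0.04357055,  0.03420444, -0.00049623]), 'finger_force': 0.0, 'finger_gap': 0.9948114248858695}
```

View pics/scene.png

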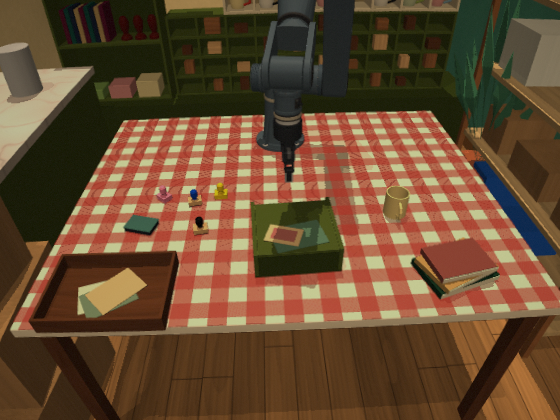

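View pics/side.png

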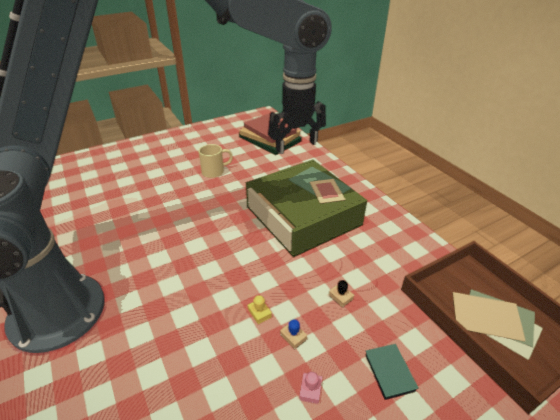

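The scene view shows the chest at (295,235), the blue stamp at (195,195) with yellow beside it at (220,190), pink at (164,194), black at (200,225), the ink pad at (141,225) and the mug at (396,205). In the side view the blue stamp is at (293,328) and the cream drawer front at (270,215). Next I'll measure these positions.

```bash
python3 - <<'E'
from h import *
S={}
for n in("scene","side"):
    D=np.load(n+".npz"); img,W=D["img"],D["W"]; z=W[...,2]
    hsv=cv2.cvtColor(img,cv2.COLOR_RGB2HSV); H,Sa,V=cv2.split(hsv)
    box=(W[...,0]>.3)&(W[...,0]<.95)&(abs(W[...,1])<.5)
    print(n)
    # clusters of low things
    for lab,m in dict(low=box&(z>.008)&(z<.065)&(W[...,1]<-.1),blue=box&(H>100)&(H<130)&(Sa>150)&(z>.02)&(z<.07),pads=box&(z>.012)&(z<.03)&(W[...,1]<-.1)).items():
        nc,L,st,c=cv2.connectedComponentsWithStats(m.astype(np.uint8))
        for i in range(1,nc):
            if st[i,4]>25:
                p=W[L==i]; print(lab,c[i].round(),st[i,4],p.min(0).round(3),p.max(0).round(3),np.median(p,0).round(3),np.median(img[L==i],0))
    m=box&(z>.082)&(z<.1)&(W[...,0]>.4)&(W[...,1]>-.2)&(W[...,1]<.25)
    nc,L,st,c=cv2.connectedComponentsWithStats(m.astype(np.uint8)); i=1+np.argmax(st[1:,4])
    p=W[L==i]; r=cv2.minAreaRect((p[:,:2]*1000).astype(np.float32)); print("top",r,cv2.boxPoints(r).round(),np.median(p[:,2]))
    if n=="side":
        m=box&(z>.015)&(z<.075)&(V>120)&(W[...,1]>-.15)&(W[...,1]<.2)&(W[...,0]>.4)
        nc,L,st,c=cv2.connectedComponentsWithStats(m.astype(np.uint8))
        for i in range(1,nc):
            if st[i,4]>150:
                p=W[L==i]; l=cv2.fitLine((p[:,:2]*1000).astype(np.float32),cv2.DIST_HUBER,0,.01,.01).ravel(); print("front",c[i],st[i,4],p.min(0).round(3),p.max(0).round(3),l)
E
```

```text
scene
low [221. 191.] 156 [ 0.379 -0.25   0.008] [ 0.423 -0.203  0.06 ] [ 0.406 -0.225  0.023] [149.  111.5  17.5]
low [163. 194.] 169 [ 0.361 -0.459  0.008] [ 0.435 -0.403  0.06 ] [ 0.409 -0.428  0.023] [148.  73.  77.]
low [194. 198.] 170 [ 0.407 -0.34   0.008] [ 0.458 -0.292  0.061] [ 0.44  -0.314  0.022] [126.  89.  75.]
low [145. 225.] 369 [ 0.513 -0.5    0.008] [ 0.6   -0.425  0.026] [ 0.562 -0.463  0.022] [62. 94. 73.]
low [200. 226.] 196 [ 0.559 -0.304  0.008] [ 0.603 -0.257  0.06 ] [ 0.589 -0.279  0.022] [128.  89.  50.]
low [143. 284.] 3784 [ 0.669 -0.5    0.008] [ 0.95  -0.329  0.057] [ 0.814 -0.416  0.013] [88. 47. 23.]
blue [193. 194.] 44 [ 0.426 -0.324  0.026] [ 0.45  -0.306  0.061] [ 0.439 -0.315  0.05 ] [ 9.  33.  83.5]
pads [221. 193.] 91 [ 0.379 -0.25   0.013] [ 0.423 -0.203  0.028] [ 0.408 -0.225  0.022] [156. 119.  18.]
pads [163. 196.] 94 [ 0.382 -0.459  0.012] [ 0.435 -0.403  0.028] [ 0.409 -0.427  0.021] [155.  74.  78.]
pads [194. 200.] 96 [ 0.407 -0.34   0.012] [ 0.458 -0.292  0.028] [ 0.441 -0.314  0.021] [150.5 107.   64. ]
pads [144. 224.] 342 [ 0.513 -0.5
[... 2242 characters left out ...]
] [ 0.392 -0.239  0.018] [202. 187.  89.]
pads [293. 335.] 272 [ 0.411 -0.342  0.013] [ 0.453 -0.295  0.03 ] [ 0.425 -0.326  0.019] [198.5 164.  117. ]
pads [387. 364.] 1151 [ 0.512 -0.5    0.012] [ 0.598 -0.424  0.023] [ 0.553 -0.469  0.019] [ 88. 120. 100.]
pads [310. 390.] 334 [ 0.373 -0.46   0.012] [ 0.428 -0.404  0.029] [ 0.394 -0.439  0.019] [200.  134.5 139. ]
top ((665.6911010742188, 13.915313720703125), (243.10279846191406, 254.05850219726562), 2.608140707015991) [[ 538.  135.]
 [ 550. -119.]
 [ 793. -107.]
 [ 781.  146.]] 0.08916616180653342
front [270.32331731 218.81129808] 832 [ 0.539 -0.109  0.015] [0.6   0.116 0.075] [ 4.7839332e-02 -9.9885505e-01  5.4632959e+02 -2.1047815e+01]
```

{"name": "step_arm", "arguments": {
  "plan": [
    [[-22, 2, -10, 0, 0, 8.5, -1], [-22, 2, -10, 0, 0, 8.5, -1], [-22, 2, -10, 0, 0, 8.5, -1], [-22, 2, -10, 0, 0, 8.5, -1], [-22, 2, -10, 0, 0, 8.5, -1]]
  ]
}}

```text
clock: 0.6
ee_pos: [0.5137, 0.0102, 0.1807]
tool_rot: [-1.256, -2.879, 0.0]
wrist_force: [0.2, 0.4, -1.2]
finger_gap: 0.147
finger_force: 0.0
```

{"name": "step_arm", "arguments": {
  "plan": [
    [[-5, 0, -10, 0, 0, 8.5, -1], [-5, 0, -10, 0, 0, 8.5, -1], [0, 0, -10, 0, 0, 8.5, -1], [0, 0, -10, 0, 0, 8.5, -1], [0, 0, -10, 0, 0, 8.5, -1]]
  ]
}}

```text
clock: 1.1
ee_pos: [0.5047, 0.0101, 0.1307]
tool_rot: [-0.128, -3.139, -0.0]
wrist_force: [0.8, 0.1, -0.9]
finger_gap: -0.002
finger_force: 0.0
```

{"name": "step_arm", "arguments": {
  "plan": [
    [[0, 0, -10, 0, 0, 5, -1], [0, 0, -10, 0, -8.5, 0, -1], [0, 0, -10, 0, -8.5, 0, -1], [0, 0, -10, 0, -8.5, 0, -1], [0, 0, -10, 0, -8.5, 0, -1]]
  ]
}}

```text
clock: 1.6
ee_pos: [0.5145, 0.0294, 0.1033]
tool_rot: [-0.024, 2.786, 0.079]
wrist_force: [1.0, 1.5, 0.1]
finger_gap: -0.002
finger_force: 0.0
```

```bash
python3 - <<'E'
from h import *
o=observe(); print(o["q"].round(3),o["ee_pos"].round(4),cv2.Rodrigues(o["tool_rot"])[0].round(3)); print(np.array(optics.get_image("wrist")["hand_eye"]).round(3))
E
```

```text
[-0.243  0.541  2.085  0.657  0.231 -2.452] [0.5145 0.0294 0.1033] [[-0.938 -0.027  0.346]
 [-0.007  0.998  0.058]
 [-0.347  0.052 -0.936]]
[[ 0.     0.966  0.259  0.066]
 [ 1.    -0.     0.    -0.   ]
 [ 0.001  0.259 -0.966 -0.143]
 [ 0.     0.     0.     1.   ]]
```

{"name": "step_arm", "arguments": {
  "plan": [
    [[0, -10, -15, 0, 0, 0, -1], [0, -10, -15, 0, 0, 0, -1], [0, 0, -15, 0, 0, 0, -1], [0, 0, -15, 0, 0, 0, -1], [0, 0, 0, 0, 0, 0, -1]]
  ]
}}

```text
clock: 2.15
ee_pos: [0.5241, 0.0113, 0.0517]
tool_rot: [-0.024, 2.803, 0.073]
wrist_force: [0.2, -0.4, 0.0]
finger_gap: -0.002
finger_force: 0.0
```

```bash
python3 - <<'E'
from h import *
o=observe(); print(o["q"].round(3),o["ee_pos"].round(4),cv2.Rodrigues(o["tool_rot"])[0].round(3),o["wrist_force"])
E
```

```text
[-0.274  0.666  2.075  1.016  0.167 -2.85 ] [0.5241 0.0113 0.0517] [[-0.943 -0.025  0.331]
 [-0.008  0.999  0.053]
 [-0.332  0.048 -0.942]] [ 0.20123015 -0.43792847  0.0398461 ]
```

{"name": "step_arm", "arguments": {
  "plan": [
    [[-5, 0, 0, -3, 0.5, 0, -1], [-5, 0, 0, -3, 0.5, 0, -1], [0, 0, 0, -3, 1, 0, -1], [0, 0, 0, 0, 0, 0, -1], [0, 0, 0, 0, 0, 0, -1]]
  ]
}}

```text
clock: 2.65
ee_pos: [0.5138, 0.0118, 0.0519]
tool_rot: [-0.045, 2.83, -0.049]
wrist_force: [-0.5, -0.1, -0.9]
finger_gap: -0.0
finger_force: 0.0
```

```bash
cat > st.py <<'E'
from h import *
o=observe(); print(o["q"].round(3),o["ee_pos"].round(4),cv2.Rodrigues(o["tool_rot"])[0].round(3).tolist(),o["wrist_force"])
E
python3 st.py
```

```text
[-0.217  0.659  2.08   0.386  0.101 -2.198] [0.5138 0.0118 0.0519] [[-0.952, -0.025, 0.306], [-0.036, 0.999, -0.029], [-0.305, -0.038, -0.952]] [-0.51735712 -0.11296271 -0.85003632]
```

{"name": "step_arm", "arguments": {
  "plan": [
    [[0, 0, -10, -1, 0, 0, -1], [0, 0, -10, -1, 0, 0, -1], [0, 0, -8, 0, 0, 0, -1], [0, 0, 0, 0, 0, 0, -1]]
  ]
}}

```text
clock: 3.05
ee_pos: [0.5127, 0.0105, 0.0265]
tool_rot: [-0.048, 2.833, -0.092]
wrist_force: [-0.8, 0.0, -1.3]
finger_gap: 0.002
finger_force: 0.0
```

```bash
python3 st.py; python3 - <<'E'
from h import *
img=cloud("side")[0]
cv2.imwrite("pics/p1.png",cv2.cvtColor(cv2.resize(img[100:300,150:430],None,fx=2.5,fy=2.5),cv2.COLOR_RGB2BGR))
E
```

```text
[-0.199  0.72   2.086  0.118  0.023 -1.921] [0.5127 0.0105 0.0265] [[-0.953, -0.023, 0.302], [-0.043, 0.997, -0.058], [-0.3, -0.068, -0.951]] [-0.75123841  0.00325748 -1.26276834]
```

View pics/p1.png

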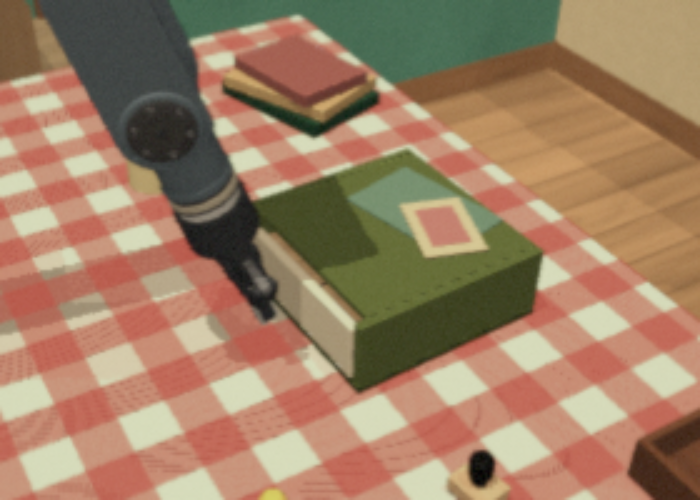

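The picture shows the shut fingers at about (265,310) tilted forward, just in front of the drawer front. I'll now advance slowly.

{"name": "step_arm", "arguments": {
  "plan": [
    [[5, 0, 0, 0, 0, 0, -1], [5, 0, 0, 0, 0, 0, -1], [3, 0, 0, 0, 0, 0, -1], [2, 0, 0, 0, 0, 0, -1], [0, 0, 0, 0, 0, 0, -1]]
  ]
}}

```text
clock: 3.6
ee_pos: [0.5284, 0.0104, 0.0275]
tool_rot: [-0.048, 2.831, -0.093]
wrist_force: [0.2, 0.9, 0.7]
finger_gap: -0.001
finger_force: 0.0
```

{"name": "step_arm", "arguments": {
  "plan": [
    [[2, 0, 0, 0, 0, 0, -1], [2, 0, 0, 0, 0, 0, -1], [0, 0, 0, 0, 0, 0, -1]]
  ]
}}

```text
clock: 3.9
ee_pos: [0.5325, 0.0105, 0.0272]
tool_rot: [-0.049, 2.832, -0.093]
wrist_force: [0.1, -0.3, -0.1]
finger_gap: -0.0
finger_force: 0.0
```

```bash
python3 st.py
```

```text
[-1.900e-01  7.220e-01  2.037e+00 -1.000e-03  6.700e-02 -1.794e+00] [0.5325 0.0105 0.0272] [[-0.952, -0.024, 0.304], [-0.043, 0.997, -0.059], [-0.302, -0.069, -0.951]] [ 0.05745287 -0.29030071 -0.09362159]
```

{"name": "step_arm", "arguments": {
  "plan": [
    [[1.5, 0, 0, 0, 0, 0, -1], [1.5, 0, 0, 0, 0, 0, -1], [0, 0, 0, 0, 0, 0, -1]]
  ]
}}

```text
clock: 4.2
ee_pos: [0.5352, 0.0105, 0.0271]
tool_rot: [-0.049, 2.832, -0.093]
wrist_force: [0.3, -0.0, 0.1]
finger_gap: 0.005
finger_force: 0.0
```

{"name": "step_arm", "arguments": {
  "plan": [
    [[1.5, 0, 0, 0, 0, 0, -1], [1.5, 0, 0, 0, 0, 0, -1], [0, 0, 0, 0, 0, 0, -1]]
  ]
}}

```text
clock: 4.5
ee_pos: [0.5359, 0.0108, 0.0268]
tool_rot: [-0.049, 2.837, -0.092]
wrist_force: [-4.7, -1.2, 4.3]
finger_gap: 0.002
finger_force: 2.3
```

{"name": "step_arm", "arguments": {
  "plan": [
    [[1, 0, 0, 0, 0, 0, -1], [1, 0, 0, 0, 0, 0, -1], [0, 0, 0, 0, 0, 0, -1]]
  ]
}}

```text
clock: 4.8
ee_pos: [0.5364, 0.011, 0.0266]
tool_rot: [-0.048, 2.839, -0.091]
wrist_force: [-7.6, -1.6, 5.4]
finger_gap: -0.002
finger_force: 3.7
```

{"name": "step_arm", "arguments": {
  "plan": [
    [[1, 0, 0.7, 0, 0, 0, -1], [1, 0, 0.7, 0, 0, 0, -1], [0, 0, 0, 0, 0, 0, -1]]
  ]
}}

```text
clock: 5.1
ee_pos: [0.5365, 0.0111, 0.0268]
tool_rot: [-0.048, 2.845, -0.09]
wrist_force: [-6.8, -3.7, 0.4]
finger_gap: -0.001
finger_force: 4.2
```

{"name": "step_arm", "arguments": {
  "plan": [
    [[1, 0, 0, 0, 0, 0, -1], [1, 0, 0, 0, 0, 0, -1], [0, 0, 0, 0, 0, 0, -1]]
  ]
}}

```text
clock: 5.4
ee_pos: [0.5384, 0.0111, 0.0268]
tool_rot: [-0.048, 2.845, -0.09]
wrist_force: [-8.2, -2.5, 1.0]
finger_gap: -0.004
finger_force: 4.2
```

{"name": "step_arm", "arguments": {
  "plan": [
    [[1, 0, 0, 0, 0, 0, -1], [1, 0, 0, 0, 0, 0, -1], [0, 0, 0, 0, 0, 0, -1]]
  ]
}}

```text
clock: 5.7
ee_pos: [0.5404, 0.0112, 0.0268]
tool_rot: [-0.048, 2.845, -0.09]
wrist_force: [-8.3, -2.3, 0.6]
finger_gap: -0.0
finger_force: 4.1
```

{"name": "step_arm", "arguments": {
  "plan": [
    [[0.7, 0, 0, 0, 0, 0, -1], [0.7, 0, 0, 0, 0, 0, -1], [0, 0, 0, 0, 0, 0, -1]]
  ]
}}

```text
clock: 6.0
ee_pos: [0.5414, 0.0113, 0.0268]
tool_rot: [-0.048, 2.845, -0.09]
wrist_force: [-9.2, -3.1, 0.9]
finger_gap: 0.004
finger_force: 4.5
```

{"name": "step_arm", "arguments": {
  "plan": [
    [[0.7, 0, 0, 0, 0, 0, -1], [0.7, 0, 0, 0, 0, 0, -1], [0, 0, 0, 0, 0, 0, -1]]
  ]
}}

```text
clock: 6.3
ee_pos: [0.5416, 0.0113, 0.0267]
tool_rot: [-0.048, 2.847, -0.089]
wrist_force: [-11.7, -3.4, 4.8]
finger_gap: 0.0
finger_force: 5.7
```

{"name": "step_arm", "arguments": {
  "plan": [
    [[0.7, 0, 0, 0, 0, 0, -1], [0.7, 0, 0, 0, 0, 0, -1], [0, 0, 0, 0, 0, 0, -1]]
  ]
}}

```text
clock: 6.6
ee_pos: [0.5418, 0.0114, 0.0266]
tool_rot: [-0.048, 2.85, -0.089]
wrist_force: [-13.6, -4.2, 7.0]
finger_gap: 0.001
finger_force: 7.0
```

Force has risen to 13.6 N, so the buffer is reached and the latch has worked. I'll let go and retreat.

{"name": "step_arm", "arguments": {
  "plan": [
    [[-15, 0, 5, 0, 4, 0, -1], [-20, 0, 20, 0, 4, 0, -1], [-20, 0, 30, 0, 4, 0, -1], [-10, 0, 40, 0, 4, 0, -1], [0, 0, 40, 2, 2, 0, -1]]
  ]
}}

```text
clock: 7.1
ee_pos: [0.4843, 0.0114, 0.1649]
tool_rot: [0.07, -3.132, 0.035]
wrist_force: [1.5, 0.0, -1.2]
finger_gap: -0.002
finger_force: 0.0
```

{"name": "step_arm", "arguments": {
  "plan": [
    [[0, -20, 30, 1, 0, 0, 0], [0, -20, 20, 0, 0, 0, 0], [0, -40, 0, 0, 0, 0, 0], [0, -40, 0, 0, 0, 0, 0], [0, -40, 0, 0, 0, 0, 0]]
  ]
}}

```text
clock: 7.6
ee_pos: [0.4857, -0.151, 0.2142]
tool_rot: [0.069, -3.138, 0.011]
wrist_force: [0.6, 0.1, 0.2]
finger_gap: 0.499
finger_force: 0.0
```

```bash
python3 st.py; python3 - <<'E'
from h import *
img,W,T,_=cloud("side"); z=W[...,2]
cv2.imwrite("pics/p2.png",cv2.cvtColor(cv2.resize(img[100:380,150:470],None,fx=2,fy=2),cv2.COLOR_RGB2BGR))
hsv=cv2.cvtColor(img,cv2.COLOR_RGB2HSV)
m=(abs(W[...,1])<.2)&(z>.07)&(z<.082)&(W[...,0]>.4)&(W[...,0]<.5); p=W[m]
print(m.sum(),p.min(0),p.max(0),np.median(p,0)); l=cv2.fitLine((p[:,:2]*1000).astype(np.float32),cv2.DIST_HUBER,0,.01,.01).ravel();print(l)
m=(abs(W[...,1])<.16)&(z>.005)&(z<.02)&(W[...,0]>.45)&(W[...,0]<.6); p=W[m]
print("floor",m.sum(),p.min(0),p.max(0),np.median(p,0))
E
```

```text
[-0.517  0.396  1.739 -0.009  1.005 -2.126] [ 0.4857 -0.151   0.2142] [[-0.999, -0.044, -0.003], [-0.044, 0.999, -0.007], [0.003, -0.007, -1.0]] [0.61051318 0.11515024 0.24240961]
313 [ 0.45822412 -0.10549496  0.07004355] [0.47809498 0.11338803 0.07819669] [ 0.46630724 -0.01340115  0.07522148]
[ 3.592262e-02 -9.993546e-01  4.662077e+02 -7.449367e+00]
floor 848 [ 0.45754967 -0.11732688  0.00512275] [0.5975417  0.11228664 0.01999042] [ 0.53359065 -0.0238881   0.01346588]
```

View pics/p2.png

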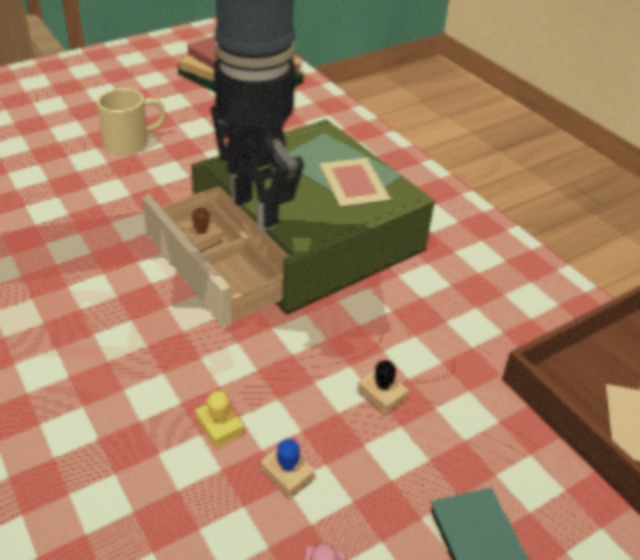

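The drawer is fully out: the brown stamp stands at (200,220) and the right compartment at (240,270) is empty. I'll go above the blue stamp.

{"name": "step_arm", "arguments": {
  "plan": [
    [[-11, -33, -15, 0, 0, 0, 0.2], [-11, -33, -15, 0, 0, 0, 0.2], [-11, -33, -14, 0, 0, 0, 0.2], [-11, -33, -10, 0, 0, 0, 0.2], [-10, -34, -10, 0, 0, 0, 0.2]]
  ]
}}

```text
clock: 8.15
ee_pos: [0.4309, -0.3167, 0.149]
tool_rot: [0.068, -3.136, 0.01]
wrist_force: [0.7, -0.4, -1.6]
finger_gap: 0.598
finger_force: 0.0
```

```bash
python3 st.py; python3 - <<'E'
from h import *
img,W,T,(x,y)=cloud("wrist")
hsv=cv2.cvtColor(img,cv2.COLOR_RGB2HSV); H,S,V=cv2.split(hsv)
m=((H>100)&(H<130)&(S>150)&(V>50)).astype(np.uint8)
n,L,st,c=cv2.connectedComponentsWithStats(m); i=1+np.argmax(st[1:,4]); M=L==i
p=W[M]; print(c[i],st[i],p.min(0),p.max(0),np.median(p,0))
(u,v),r=cv2.minEnclosingCircle(np.argwhere(M)[:,::-1].astype(np.float32)); u0,v0=int(u),int(v)
d=T[:3,:3]@np.array([x[v0,u0],-y[v0,u0],-1]); t=(.045-T[2,3])/d[2]; print(u,v,r,T[:3,3]+t*d)
q=(W[...,2]>.015)&(W[...,2]<.024)&(abs(W[...,0]-.432)<.045)&(abs(W[...,1]+.317)<.045)
r=cv2.minAreaRect((W[q][:,:2]*1000).astype(np.float32)); print(q.sum(),r)
m=p[:,2]>.05; print("dome",p[m].mean(0))
cv2.imwrite("pics/p3.png",cv2.cvtColor(img,cv2.COLOR_RGB2BGR))
E
```

```text
[-0.838  0.524  1.738 -0.01   0.878 -2.446] [ 0.4309 -0.3167  0.149 ] [[-0.999, -0.043, -0.005], [-0.043, 0.999, -0.007], [0.005, -0.006, -1.0]] [ 0.74580034 -0.42788263 -1.61853532]
[282.42857143 212.64367816] [270 198  26  30 609] [nan nan nan] [nan nan nan] [nan nan nan]
282.0 212.5 14.8071928024292 [ 0.43025977 -0.31731759  0.045     ]
1262 ((431.5072326660156, -315.75213623046875), (36.23113250732422, 45.99757385253906), 10.840372085571289)
dome [ 0.42951265 -0.3167554   0.05459527]
```

View pics/p3.png

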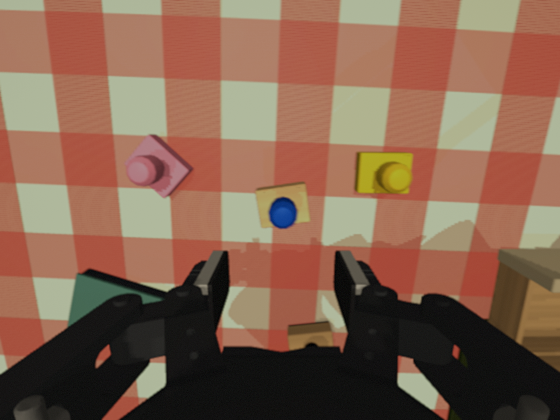

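The blue handle at (282,212) is centred between the fingers. I'll descend.

{"name": "step_arm", "arguments": {
  "plan": [
    [[0, 0, -40, 0, 0, 0, 0.1], [0, 0, -40, 0, 0, 0, 0], [0, 0, -30, 0, 0, 0, 0], [0, 0, -13, 0, 0, 0, 0], [0, 0, 0, 0, 0, 0, 0]]
  ],
  "newtons": 30
}}

```text
clock: 8.7
ee_pos: [0.4308, -0.3146, 0.0251]
tool_rot: [0.068, -3.134, 0.006]
wrist_force: [-0.0, -0.7, -0.3]
finger_gap: 0.502
finger_force: 0.0
```

{"name": "step_arm", "arguments": {
  "plan": [
    [[0, 0, 0, 0, 0, 0, -1], [0, 0, 0, 0, 0, 0, -1], [0, 0, 0, 0, 0, 0, -1], [0, 0, 0, 0, 0, 0, -1], [0, 0, 0, 0, 0, 0, -1]]
  ]
}}

```text
clock: 9.2
ee_pos: [0.4318, -0.3159, 0.0277]
tool_rot: [0.068, -3.137, 0.012]
wrist_force: [0.4, 1.4, 6.5]
finger_gap: 0.265
finger_force: 32.2
```

{"name": "step_arm", "arguments": {
  "plan": [
    [[0, 0, 5, 0, 0, 0, -1], [0, 0, 10, 0, 0, 0, -1], [0, 0, 15, 0, 0, 0, -1], [0, 0, 15, 0, 0, 0, -1], [0, 0, 0, 0, 0, 0, -1]]
  ]
}}

```text
clock: 9.7
ee_pos: [0.4322, -0.3165, 0.0736]
tool_rot: [0.068, -3.138, 0.015]
wrist_force: [1.3, -1.0, -1.4]
finger_gap: 0.265
finger_force: 31.6
```

```bash
python3 st.py
```

```text
[-0.836  0.65   1.786 -0.012  0.701 -2.441] [ 0.4322 -0.3165  0.0736] [[-0.999, -0.043, -0.002], [-0.043, 0.999, -0.009], [0.003, -0.009, -1.0]] [ 1.33554903 -0.96413523 -1.41167632]
```

{"name": "step_arm", "arguments": {
  "plan": [
    [[5, 10, 30, 0, 0, 0, -1], [15, 40, 30, 0, 0, 0, -1], [15, 40, 0, 0, 0, 0, -1], [15, 40, 0, 0, 0, 0, -1], [15, 40, 0, 0, 0, 0, -1]]
  ]
}}

```text
clock: 10.2
ee_pos: [0.4957, -0.1457, 0.1303]
tool_rot: [0.067, -3.135, 0.009]
wrist_force: [0.8, 0.2, -2.1]
finger_gap: 0.267
finger_force: 31.5
```

{"name": "step_arm", "arguments": {
  "plan": [
    [[10, 40, 0, 0, 0, 0, -1], [5, 40, 0, 0, 0, 0, -1], [3, 15, 0, 0, 0, 0, -1], [0, 6, 0, 0, 0, 0, -1], [0, 0, 0, 0, 0, 0, -1]]
  ]
}}

```text
clock: 10.7
ee_pos: [0.5132, -0.0456, 0.13]
tool_rot: [0.07, -3.135, 0.009]
wrist_force: [-0.8, -0.3, -1.2]
finger_gap: 0.264
finger_force: 31.5
```

```bash
python3 st.py; python3 - <<'E'
from h import *
img,W,T,_=cloud("wrist"); np.savez("w.npz",img=img,W=W)
a=np.deg2rad(2.75); e=np.array([[np.cos(a),np.sin(a)],[-np.sin(a),np.cos(a)]])
C=(W[...,:2]-[.667,.015])@e.T  # chest frame
z=W[...,2]
for lab,lo,hi in(("floor",.008,.02),("part",.033,.042),("side",.046,.054),("front",.072,.08),("chest",.085,.1)):
    m=(z>lo)&(z<hi)&(abs(C[...,1])<.13)&(C[...,0]>-.25); p=C[m]
    if m.sum()>20: print(lab,m.sum(),np.percentile(p,[1,50,99],axis=0).round(4).tolist())
cv2.imwrite("pics/p4.png",cv2.cvtColor(img,cv2.COLOR_RGB2BGR))
E
```

```text
[-0.301  0.536  1.797 -0.011  0.812 -1.909] [ 0.5132 -0.0456  0.13  ] [[-0.999, -0.045, -0.006], [-0.045, 0.999, -0.006], [0.006, -0.006, -1.0]] [-0.7877916  -0.27527871 -1.20396249]
floor 13510 [[-0.2066, -0.1005], [-0.1596, 0.0126], [-0.0916, 0.1018]]
part 4782 [[-0.207, -0.114], [-0.1371, 0.0414], [-0.0912, 0.1142]]
side 3423 [[-0.207, -0.1168], [-0.1342, 0.0986], [-0.0877, 0.1176]]
front 7142 [[-0.2069, -0.1139], [-0.2007, 0.0021], [-0.1086, 0.1148]]
chest 6804 [[-0.1218, -0.1145], [-0.0946, 0.0751], [-0.0665, 0.1241]]
```

View pics/p4.png

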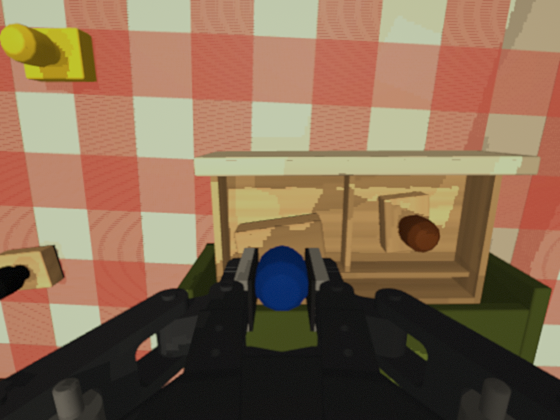

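The held stamp hangs over the right compartment (230–345, 175–270), and the brown stamp stands in the left one at (418,230). I'll lower it.

{"name": "step_arm", "arguments": {
  "plan": [
    [[1, 0, -25, 0, 0, 0, -1], [1, 0, -25, 0, 0, 0, -1], [0, 0, -20, 0, 0, 0, -1], [0, 0, -10, 0, 0, 0, -1], [0, 0, 0, 0, 0, 0, -1]]
  ]
}}

```text
clock: 11.25
ee_pos: [0.5147, -0.0471, 0.0491]
tool_rot: [0.065, -3.133, 0.008]
wrist_force: [-0.1, 0.2, -1.4]
finger_gap: 0.263
finger_force: 31.5
```

{"name": "step_arm", "arguments": {
  "plan": [
    [[0, 0, -2, 0, 0, 0, -1], [0, 0, -2, 0, 0, 0, -1], [0, 0, -2, 0, 0, 0, -1], [0, 0, 0, 0, 0, 0, -1]]
  ]
}}

```text
clock: 11.65
ee_pos: [0.5158, -0.0462, 0.0447]
tool_rot: [0.068, -3.136, 0.01]
wrist_force: [0.6, 0.2, -0.6]
finger_gap: 0.268
finger_force: 31.5
```

{"name": "step_arm", "arguments": {
  "plan": [
    [[0, 0, -1, 0, 0, 0, -1], [0, 0, 0, 0, 0, 0, -1]]
  ]
}}

```text
clock: 11.85
ee_pos: [0.5157, -0.0461, 0.0435]
tool_rot: [0.068, -3.136, 0.01]
wrist_force: [-0.3, 0.0, -0.6]
finger_gap: 0.268
finger_force: 31.5
```

{"name": "step_arm", "arguments": {
  "plan": [
    [[0, 0, -1, 0, 0, 0, -1], [0, 0, 0, 0, 0, 0, -1]]
  ]
}}

```text
clock: 12.05
ee_pos: [0.5156, -0.0461, 0.0423]
tool_rot: [0.068, -3.135, 0.01]
wrist_force: [0.0, 0.2, -0.9]
finger_gap: 0.267
finger_force: 31.5
```

{"name": "step_arm", "arguments": {
  "plan": [
    [[0, 0, -1, 0, 0, 0, -1], [0, 0, 0, 0, 0, 0, -1]]
  ]
}}

```text
clock: 12.25
ee_pos: [0.5157, -0.0461, 0.0418]
tool_rot: [0.068, -3.136, 0.01]
wrist_force: [-0.1, -0.0, 3.2]
finger_gap: 0.267
finger_force: 31.9
```

Touchdown on the floor. I'll release gently and rise.

{"name": "step_arm", "arguments": {
  "plan": [
    [[0, 0, 0, 0, 0, 0, -0.35], [0, 0, 0, 0, 0, 0, -0.2], [0, 0, 0, 0, 0, 0, -0.1], [0, 0, 0, 0, 0, 0, 0], [0, 0, 0, 0, 0, 0, 0]]
  ]
}}

```text
clock: 12.75
ee_pos: [0.5156, -0.0462, 0.0412]
tool_rot: [0.068, -3.135, 0.01]
wrist_force: [-0.7, 0.4, -1.0]
finger_gap: 0.499
finger_force: 0.0
```

{"name": "step_arm", "arguments": {
  "plan": [
    [[0, 0, 5, 0, 0, 0, 0], [0, 0, 10, 0, 0, 0, 0], [0, 0, 20, 0, 0, 0, 0], [0, 0, 30, 0, 0, 0, 0], [0, 0, 40, 0, 0, 0, 0]]
  ]
}}

```text
clock: 13.25
ee_pos: [0.5145, -0.0459, 0.1469]
tool_rot: [0.067, -3.133, 0.008]
wrist_force: [1.1, 0.6, -0.2]
finger_gap: 0.501
finger_force: 0.0
```

```bash
python3 st.py; python3 - <<'E'
from h import *
img,W,T,_=cloud("wrist")
a=np.deg2rad(2.75); e=np.array([[np.cos(a),np.sin(a)],[-np.sin(a),np.cos(a)]])
C=(W[...,:2]-[.667,.015])@e.T; z=W[...,2]
H,S,V=cv2.split(cv2.cvtColor(img,cv2.COLOR_RGB2HSV))
m=(H>100)&(H<130)&(S>150)&(V>50)&(z>.03); print("blue",m.sum(),C[m].mean(0),z[m].max())
m=(z>.0295)&(z<.0375)&(abs(C[...,0]+.155)<.038)&(abs(C[...,1]+.053)<.044); print("block",m.sum(),z[m].std(),np.median(z[m]),cv2.minAreaRect((C[m]*1000).astype(np.float32)))
cv2.imwrite("pics/p5.png",cv2.cvtColor(img,cv2.COLOR_RGB2BGR))
E
```

```text
[-0.301  0.51   1.779 -0.01   0.858 -1.909] [ 0.5145 -0.0459  0.1469] [[-0.999, -0.043, -0.008], [-0.043, 0.999, -0.005], [0.008, -0.005, -1.0]] [ 1.12265033  0.59528933 -0.18193127]
blue 730 [-0.15736386 -0.05400973] 0.0714732375259958
block 1408 0.0008577921008862504 0.03439641301348395 ((-154.92538452148438, -53.852210998535156), (36.314762115478516, 46.10245895385742), 7.884835243225098)
```

View pics/p5.png

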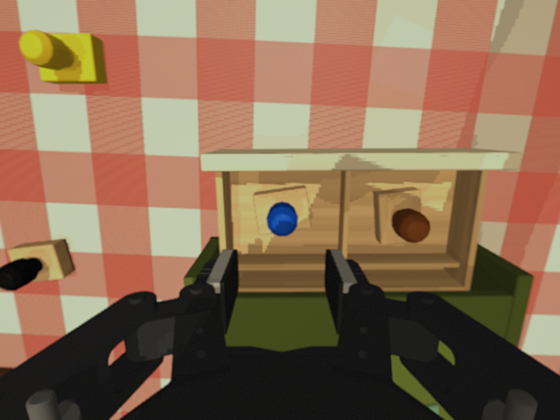

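The blue stamp stands upright in the right compartment at (282,217), and the brown one is unchanged. Next is closing: move ahead of the drawer front with the fingers shut.

{"name": "step_arm", "arguments": {
  "plan": [
    [[-30, 0, 10, 0, 0, 0, -1], [-30, 10, 0, 0, 0, 0, -1], [-30, 15, 0, 0, 0, 0, -1], [0, 15, 0, 0, 0, 0, -1], [0, 14, 0, 0, 0, 0, -1]]
  ]
}}

```text
clock: 13.8
ee_pos: [0.4246, 0.0084, 0.1572]
tool_rot: [0.067, -3.136, 0.01]
wrist_force: [1.1, 0.1, 0.2]
finger_gap: -0.002
finger_force: 0.0
```

{"name": "step_arm", "arguments": {
  "plan": [
    [[0, 0, -30, 0, 0, 0, -1], [0, 0, -30, 0, 0, 0, -1], [0, 0, -30, 0, 0, 0, -1], [0, 0, -25, 0, 0, 0, -1], [0, 0, 0, 0, 0, 0, -1]]
  ]
}}

```text
clock: 14.3
ee_pos: [0.4244, 0.0081, 0.0396]
tool_rot: [0.067, -3.131, 0.008]
wrist_force: [-0.1, -0.5, -0.5]
finger_gap: 0.001
finger_force: 0.0
```

```bash
python3 st.py
```

```text
[-0.24   0.655  2.069 -0.018  0.426 -1.838] [0.4244 0.0081 0.0396] [[-0.999, -0.043, -0.01], [-0.043, 0.999, -0.005], [0.01, -0.005, -1.0]] [-0.05561352 -0.51648736 -0.47013019]
```

{"name": "step_arm", "arguments": {
  "plan": [
    [[2, 0, -6, -0.9, -5, 0, -1], [2, 0, -6, -0.9, -5, 0, -1], [4, 0, 0, 0, 0, 0, -1], [4, 0, 0, 0, 0, 0, -1], [0, 0, 0, 0, 0, 0, -1]]
  ]
}}

```text
clock: 14.8
ee_pos: [0.4409, 0.0071, 0.0305]
tool_rot: [-0.064, 2.967, -0.063]
wrist_force: [-0.3, -0.7, -0.4]
finger_gap: 0.001
finger_force: 0.0
```

{"name": "step_arm", "arguments": {
  "plan": [
    [[3, 0, 0, 0, 0, 0, -1], [3, 0, 0, 0, 0, 0, -1], [3, 0, 0, 0, 0, 0, -1], [3, 0, 0, 0, 0, 0, -1], [3, 0, 0, 0, 0, 0, -1]]
  ]
}}

```text
clock: 15.3
ee_pos: [0.4512, 0.0082, 0.0291]
tool_rot: [-0.064, 2.975, -0.06]
wrist_force: [-3.7, -3.1, 2.8]
finger_gap: -0.0
finger_force: 2.3
```

{"name": "step_arm", "arguments": {
  "plan": [
    [[3, 0, 0, 0, 0, 0, -1], [3, 0, 0, 0, 0, 0, -1], [3, 0, 0, 0, 0, 0, -1], [3, 0, 0, 0, 0, 0, -1], [3, 0, 0, 0, 0, 0, -1]]
  ]
}}

```text
clock: 15.8
ee_pos: [0.4642, 0.0087, 0.0289]
tool_rot: [-0.064, 2.979, -0.059]
wrist_force: [-5.3, 0.1, 4.6]
finger_gap: 0.001
finger_force: 2.7
```

```bash
python3 st.py
```

```text
[-0.223  0.688  2.101  0.004  0.187 -1.84 ] [0.4642 0.0087 0.0289] [[-0.986, -0.039, 0.161], [-0.046, 0.998, -0.036], [-0.16, -0.043, -0.986]] [-5.31344767  0.06304896  4.61503029]
```

{"name": "step_arm", "arguments": {
  "plan": [
    [[4, 0.2, 0.3, 0, 0, 0, -1], [4, 0.2, 0.3, 0, 0, 0, -1], [4, 0.2, 0, 0, 0, 0, -1], [4, 0.2, 0, 0, 0, 0, -1], [4, 0.2, 0, 0, 0, 0, -1]]
  ]
}}

```text
clock: 16.3
ee_pos: [0.4829, 0.0098, 0.029]
tool_rot: [-0.064, 2.982, -0.058]
wrist_force: [-7.3, -1.7, 2.7]
finger_gap: -0.003
finger_force: 3.6
```

{"name": "step_arm", "arguments": {
  "plan": [
    [[4, 0.2, 0, -0.3, -1.5, 0, -1], [4, 0.2, 0, -0.3, -1.5, 0, -1], [4, 0.2, 0, -0.3, -1.5, 0, -1], [4, 0.2, 0, -0.3, -1.5, 0, -1], [4, 0.2, 0, -0.3, -1.5, 0, -1]]
  ]
}}

```text
clock: 16.8
ee_pos: [0.5011, 0.0107, 0.0279]
tool_rot: [-0.059, 2.854, -0.098]
wrist_force: [-8.1, -5.0, -0.4]
finger_gap: -0.003
finger_force: 4.5
```

```bash
python3 st.py
```

```text
[-0.2    0.712  2.099 -0.102  0.038 -1.711] [0.5011 0.0107 0.0279] [[-0.959, -0.031, 0.282], [-0.05, 0.997, -0.061], [-0.28, -0.073, -0.957]] [-8.0977088  -4.97841561 -0.40805271]
```

{"name": "step_arm", "arguments": {
  "plan": [
    [[3, 0.1, 0, 0, 0, 0, -1], [3, 0.1, 0, 0, 0, 0, -1], [3, 0.1, 0, 0, 0, 0, -1], [3, 0.1, 0, 0, 0, 0, -1], [3, 0.1, 0, 0, 0, 0, -1]]
  ]
}}

```text
clock: 17.3
ee_pos: [0.5153, 0.0114, 0.0279]
tool_rot: [-0.06, 2.857, -0.097]
wrist_force: [-10.6, -1.5, 2.0]
finger_gap: 0.0
finger_force: 5.1
```

{"name": "step_arm", "arguments": {
  "plan": [
    [[3, 0.1, 0, 0, 0, 0, -1], [3, 0.1, 0, 0, 0, 0, -1], [2, 0.1, 0, 0, 0, 0, -1], [2, 0.1, 0, 0, 0, 0, -1], [2, 0.1, 0, 0, 0, 0, -1]]
  ]
}}

```text
clock: 17.8
ee_pos: [0.5276, 0.012, 0.0279]
tool_rot: [-0.06, 2.856, -0.097]
wrist_force: [-10.3, -1.7, 2.9]
finger_gap: 0.0
finger_force: 4.7
```

{"name": "step_arm", "arguments": {
  "plan": [
    [[2, 0.1, 0, 0, 0, 0, -1], [2, 0.1, 0, 0, 0, 0, -1], [1, 0.1, 0, 0, 0, 0, -1], [1, 0.1, 0, 0, 0, 0, -1]]
  ]
}}

```text
clock: 18.2
ee_pos: [0.5337, 0.0123, 0.0279]
tool_rot: [-0.06, 2.856, -0.098]
wrist_force: [-10.0, -0.8, 2.2]
finger_gap: -0.001
finger_force: 4.7
```

{"name": "step_arm", "arguments": {
  "plan": [
    [[1, 0, 0, 0, 0, 0, -1], [1, 0, 0, 0, 0, 0, -1], [1, 0, 0, 0, 0, 0, -1], [0, 0, 0, 0, 0, 0, -1]]
  ]
}}

```text
clock: 18.6
ee_pos: [0.5369, 0.0124, 0.0279]
tool_rot: [-0.061, 2.855, -0.098]
wrist_force: [-8.9, -0.2, 0.9]
finger_gap: -0.0
finger_force: 4.3
```

{"name": "step_arm", "arguments": {
  "plan": [
    [[1, 0, 0, 0, 0, 0, -1], [1, 0, 0, 0, 0, 0, -1], [0, 0, 0, 0, 0, 0, -1]]
  ]
}}

```text
clock: 18.9
ee_pos: [0.5389, 0.0125, 0.0279]
tool_rot: [-0.061, 2.855, -0.098]
wrist_force: [-8.1, 1.4, 1.8]
finger_gap: 0.001
finger_force: 4.2
```

{"name": "step_arm", "arguments": {
  "plan": [
    [[0.7, 0, 0, 0, 0, 0, -1], [0.7, 0, 0, 0, 0, 0, -1], [0, 0, 0, 0, 0, 0, -1]]
  ]
}}

```text
clock: 19.2
ee_pos: [0.5403, 0.0125, 0.0279]
tool_rot: [-0.061, 2.855, -0.098]
wrist_force: [-8.7, 1.5, 2.1]
finger_gap: -0.002
finger_force: 4.2
```

{"name": "step_arm", "arguments": {
  "plan": [
    [[0.7, 0, 0, 0, 0, 0, -1], [0.7, 0, 0, 0, 0, 0, -1], [0, 0, 0, 0, 0, 0, -1]]
  ]
}}

```text
clock: 19.5
ee_pos: [0.5413, 0.0126, 0.0278]
tool_rot: [-0.061, 2.856, -0.097]
wrist_force: [-9.2, 0.5, 2.4]
finger_gap: -0.004
finger_force: 4.6
```

{"name": "step_arm", "arguments": {
  "plan": [
    [[0.7, 0, 0, 0, 0, 0, -1], [0, 0, 0, 0, 0, 0, -1]]
  ]
}}

```text
clock: 19.7
ee_pos: [0.5414, 0.0126, 0.0278]
tool_rot: [-0.061, 2.857, -0.097]
wrist_force: [-11.4, -0.1, 4.2]
finger_gap: 0.003
finger_force: 5.2
```

{"name": "step_arm", "arguments": {
  "plan": [
    [[0.6, 0, 0, 0, 0, 0, -1], [0, 0, 0, 0, 0, 0, -1]]
  ]
}}

```text
clock: 19.9
ee_pos: [0.5415, 0.0127, 0.0278]
tool_rot: [-0.061, 2.858, -0.097]
wrist_force: [-11.9, 0.2, 4.7]
finger_gap: -0.001
finger_force: 5.7
```

{"name": "step_arm", "arguments": {
  "plan": [
    [[0.5, 0, 0, 0, 0, 0, -1], [0, 0, 0, 0, 0, 0, -1], [0, 0, 0, 0, 0, 0, -1], [0, 0, 0, 0, 0, 0, -1]]
  ]
}}

```text
clock: 20.3
ee_pos: [0.5415, 0.0127, 0.0278]
tool_rot: [-0.061, 2.858, -0.097]
wrist_force: [-12.6, -0.4, 6.2]
finger_gap: 0.002
finger_force: 6.2
```

{"name": "step_arm", "arguments": {
  "plan": [
    [[-4, 0, 0, 0, 0, 0, -1], [-6, 0, 0, 0, 0, 0, -1], [-10, 0, 0, 0, 2, 0, -1], [-10, 0, 5, 0, 4, 0, -1], [-15, 0, 20, 0, 4, 0, -1]]
  ]
}}

```text
clock: 20.8
ee_pos: [0.5045, 0.0113, 0.0539]
tool_rot: [-0.072, 3.02, -0.099]
wrist_force: [-0.2, 0.4, -0.5]
finger_gap: -0.005
finger_force: 0.0
```

{"name": "step_arm", "arguments": {
  "plan": [
    [[-15, 0, 40, 0, 4, 0, -1], [-10, 0, 40, 2, 2, 0, -1], [0, 0, 40, 0, 0, 0, -1], [0, 0, 40, 0, 0, 0, -1], [0, 0, 0, 0, 0, 0, -1]]
  ]
}}

```text
clock: 21.3
ee_pos: [0.4843, 0.0106, 0.2201]
tool_rot: [-0.078, 3.107, -0.049]
wrist_force: [1.0, -0.4, 0.1]
finger_gap: -0.002
finger_force: 0.0
```

```bash
python3 st.py; python3 - <<'E'
from h import *
img,W,T,_=cloud("side"); z=W[...,2]
m=(abs(W[...,1])<.2)&(z>.02)&(z<.074)&(W[...,0]>.4)&(W[...,0]<.57)&(img.max(2)>110); p=W[m]
l=cv2.fitLine((p[:,:2]*1000).astype(np.float32),cv2.DIST_HUBER,0,.01,.01).ravel();print(m.sum(),l)
cv2.imwrite("pics/p6.png",cv2.cvtColor(cv2.resize(img[100:380,150:470],None,fx=2,fy=2),cv2.COLOR_RGB2BGR))
E
```

```text
[-0.195  0.343  1.813 -0.029  0.946 -1.799] [0.4843 0.0106 0.2201] [[-0.998, -0.05, 0.034], [-0.051, 0.998, -0.031], [-0.033, -0.032, -0.999]] [ 0.98378423 -0.38396405  0.1191183 ]
696 [ 4.9368288e-02 -9.9878067e-01  5.4523010e+02  1.3044056e-01]
```

View pics/p6.png

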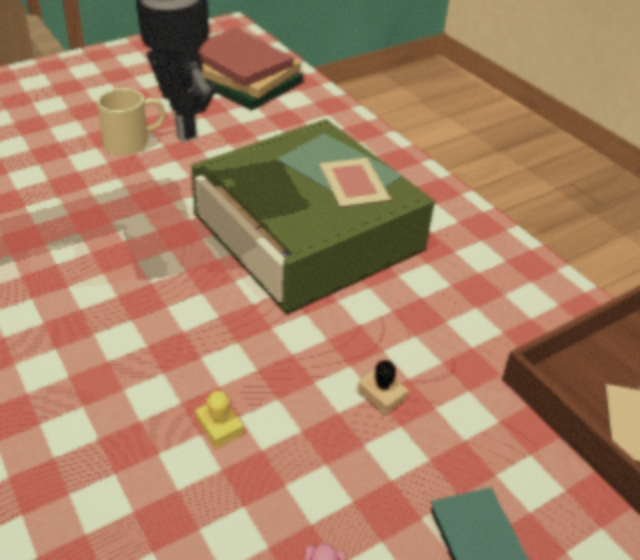

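The drawer is shut: its front at (240,240) is level with the chest, on the same fitted line as at the start (x ≈ 545 mm). The arm is clear, so I'm handing in.

```bash
python3 -c "
from station import bot
print(bot.finish_job())"
```

```text
the job is handed in; nothing more can be done
None
```

The blue stamp stands upright in the right-hand compartment, the drawer is pressed shut and stayed shut when let go, and the job is handed in; `finish_job` returned no verdict.

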